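Clamp the safety ruler in the scoring jig

TASK

Get the scoring jig ready: first take the paint jar that stands in the jig's channel and stand it upright on the cork mat. Then lay the steel ruler flat in the channel, flush against the edge of the white board and roughly centred along it, and let go; last, turn the black knob clockwise until the sprung follower drops into the cam's notch and the jaw clamps the ruler. Leave the other things on the table and on the jig standing where they are.

Things in the scene. Friction and masses are not known exactly. Their poses are not given: they have to be found in the camera images.
- jig_edge (a point): Fixed scoring jig: mid-length of the white board's long edge, at its foot on top of the plywood base (12 mm above the table). x points from the edge across the channel to jaw and knob, y along the edge, z up. Base 285 (x) by 250 (y) by 12 mm, from x = -84 to +201 mm; the white board, 8 mm thick, covers x = -84 to 0. The channel is the bare base from x = 0 to the open jaw at x = 48 mm.
- jaw_face (a point): Middle of the jaw's face to the channel, 20 mm above the table; axes as jig_edge. The jaw bar, 94 mm long in y, 12 mm thick, top 26 mm above the table, is the front of an aluminium yoke, a frame round the cam (sides to y = +-47 mm; guides to +-63 mm, 31 mm above the table at most). Spring post at the far end, top 32 mm above the table.
- knob_grip (a point): On the axis of the black bar knob, 52 mm above the table; 116 mm from the board edge (x of jig_edge), y = 0. Bar 44 mm long, 13 mm thick, from 36 to 66 mm above the table. The frame turns with the knob: the bar's nose end (small lug low down) points 2.4 rad anticlockwise of its x axis, towards the notch. The cam is a steel disc under the bar, 60 mm diameter, its notch 24 mm wide.
- cam (a joint): Knob and cam angle, rad, growing clockwise from above; limits 0 and 2.75, starts at 0.05 to 1.3. At 2.4 the notch is under the follower's roller (far side of the cam, away from the board) and the bar lies along jig_edge x, nose away from the board; the follower drops fully within about 0.15 rad of that. Turning takes about 0.1 N m.
- jaw (a joint): Travel in m of the sprung follower (roller, yoke and jaw in one piece): 0 with the roller on the cam's rim, jaw open; grows as the roller drops into the notch and the jaw moves towards the white board. With the ruler flush it stops on the ruler at about 0.008; with no ruler at about 0.012. The spring presses with about 10 N.
- rule_center (a point): Loose steel safety ruler, 0.25 kg: strip 40 (x) by 200 (y) by 5 mm, with an upright wooden grip rail along its middle, 12 mm thick (x), 120 mm long (y), up to 38 mm above the ruler's underside. Point: its middle, 19 mm above its underside; y along its length, z up. The same either way round. Starts flat on the table at one side of the jig.
- jar_center (a point): The paint jar that stands in the jig's channel: white plastic with a black lid, 38 mm diameter, 60 mm tall, about 0.09 kg, loose. This point is at its centre, half-way up, z up.
- mat_top (a point): Cork mat, fixed on the table at the other side of the jig, 210 mm (x) by 120 mm (y) by 4 mm thick: centre of its top face. Another paint jar already stands on it.
- mat_jar_center (a point): Bystander: another paint jar, the same as the first (38 mm diameter, 60 mm tall), standing on the cork mat; loose. Point at its centre, half-way up.
- board_jar_center (a point): Bystander: a short paint jar, 38 mm diameter, 45 mm tall, standing on the white board of the jig; loose. Point at its centre, half-way up.
- near_jar_center (a point): Bystander: another paint jar like the first, 38 mm diameter, 60 mm tall, on the table near the robot; loose. Point at its centre, half-way up.
- far_jar_center (a point): Bystander: an empty glass jar with a lid, 72 mm diameter, 100 mm tall, on the table; loose. Point at its centre, half-way up.
- glue_center (a point): Bystander: a white glue bottle with a black cap, 60 mm diameter, 160 mm tall, on the table; loose. Point at its centre, half-way up.
- tape_center (a point): Bystander: a cardboard tape ring lying flat, 70 mm diameter, 25 mm tall, on the table; loose. Point at its centre, half-way up.
- cup_center (a point): Bystander: a blue ceramic cup, 72 mm diameter, 90 mm tall, on the table; loose. Point at its centre, half-way up.
Things that resemble listed ones, but are neither listed nor needed, are in the scene too. Leave any orange or red look-alike of the part that bears jar_center alone.

How it is judged:
By the outcome, as a careful person would: the job done as asked, in the order asked, and still so for the second after the job is handed in, with the robot touching nothing.
It also fails if it takes over 69 s, if anything falls off the work surface, if the arm or the gripper's body presses on something with over 40 N, if the wrist force passes 120 N, or if a joint passes its speed limit or range.

ROBOT

A 6-joint arm with a two-finger parallel gripper is mounted at the origin on the work surface. World frame = base frame: x ahead of the robot, y to its left, z up, the work surface at z = 0. Lengths are in m, angles in rad, forces in N, time in s.
With the tool pointing down it reaches from about 0.325 to 0.85 m from the base axis. Payload 15.5 kg.
Tool frame: the origin (TCP) lies on the centre line of the jaws, within the pads' length; the fingertips stand 8 mm ahead of it and the grasp point (between the pads) lies 11 mm behind it; z points along the fingers, y is the direction in which the jaws open and shut (so a half turn about z gives the same grasp; the last joint's range is limited). The gripper opens to 91 mm and grips with 3 to 60 N. Pads are 32 mm wide; open, the fingers measure 118 mm over their backs; the gripper's body (76 mm by 178 mm) begins 60 mm behind the grasp point.
Start: joints at [-1.442, 0.494, 1.345, -0, 1.302, -0.096], TCP at [0.139, -0.609, 0.222] pointing down, gripper open.
Joint ranges: [-2.91, 2.91], [-0.82, 2.16], [0.22, 2.67], [-1.22, 4.37], [0.12, 2.79], [-3.08, 3.08]. Speed limits (rad/s): [1.89, 1.89, 2.57, 3.01, 3.01, 3.01].

INTERFACE

Orientations are given as a rotation vector (axis times angle).
In Python, from rig import manip gives the robot as it stands. The module is installed in compiled form; this text tells all that it offers.
- The arm moves only by the shell command python3 -m creep 'ROWS' [OPENING]. ROWS is JSON, a list of rows, each a list of 4 numbers: the shift along the tool's x, y, z in mm, then the turn about the tool's z in rad. A call has exactly 5 rows; each row is the pose to reach, as a shift and turn from the pose commanded when the call began, along the tool's axes at that moment; what a row does not reach only later rows make up. A row lasts 1/12 s, in which the tool goes at most 41.7 mm and 7.16 degrees, less where a joint would pass 70% of its speed; a pose out of reach is approached as far as the arm can. A call with a gripper value outside its range is refused whole. OPENING is the opening, from 0 (shut) to 1 (fully open), set as the call begins (- or left out, the last holds). The fingers move at their own pace and stop on an object; the grip force is fixed at half the most. Time passes only in rows, so rows that repeat a pose let the fingers close, or fill a call up. It gives the time, the measured TCP pose, the force and the opening at its end, in the units of the state.
- manip.sense(): the state, without advancing time (a new reading comes with each control period).
- manip.get_image(name): name is "side" or "top"; returns the picture (420x560x3 uint8, red, green, blue); there is no depth.
- manip.calibration(name): a dict with "fovy" (degrees; the focal length in pixels is half the picture's height over the tangent of half this angle, whatever the lens; pixels are square), "cx", "cy" (the principal point, pixels), "R" (3x3) and "t" (3): a world point X has camera coordinates R X + t. Camera axes: x right, y down, z forward; pixel columns grow to the right and rows downward; lengths in m; the calibration is good to about 2 mm. A picture is of the moment at which its call begins. calibration takes no time and is no camera call.
- manip.hand_in(): hands the job in, once; it reports no verdict.
The state is a dict: "time_s": time; "q": joint angles; "qd": joint speeds; "tau": joint torques, N m; "ee_pos": TCP position; "tool_rot": TCP orientation; "contact_force": force on the tool from outside, world axes, zero at the start; "ft_torque": the same for the moment, N m; "gripper_width": opening from 0.0 (shut) to 1.0 (fully open).
Only numpy, scipy, OpenCV 4.12 (cv2) and the standard library are available. Lean on these libraries where they do the work, as an engineer would, in place of code of your own. Each camera call takes 0.05 s, during which the arm holds its last target. There are 200 camera calls.

## Working session

There is one attempt and no reset: what is moved stays moved. The work goes in short steps, Python scripts to look and compute and a shell command to move; the robot and the scene stay as the last step left them, time stands still between calls to the robot, and variables do not carry over. Pictures are saved under pics/ and viewed, about 8 in all and at most 12, crops included, and the job is handed in when it is done.

```bash
mkdir -p pics
python3 - <<'E'
from rig import manip
import cv2,numpy as np
for n in("top","side"):
    im=manip.get_image(n); np.save(f"pics/{n}0.npy",im)
    cv2.imwrite(f"pics/{n}0.png",cv2.cvtColor(im,cv2.COLOR_RGB2BGR))
    c=manip.calibration(n); print(n,{k:np.round(v,4).tolist() for k,v in c.items()}, 'cam pos',-np.array(c["R"]).T@np.array(c["t"]))
s=manip.sense(); print(s)
E
```

```text
top {'fovy': 50.248, 'cx': 286.125, 'cy': 209.1093, 'R': [[0.0286, -0.9996, -0.0072], [-0.9959, -0.0279, -0.0858], [0.0855, 0.0097, -0.9963]], 't': [-0.0203, 0.489, 1.6049]} cam pos [ 0.3503181  -0.02210258  1.64076169]
side {'fovy': 48.5777, 'cx': 277.7218, 'cy': 205.763, 'R': [[-0.9969, -0.0788, -0.0077], [-0.047, 0.6665, -0.744], [0.0638, -0.7413, -0.6681]], 't': [0.4646, 0.0891, 1.2097]} cam pos [0.39014588 0.87406945 0.87808668]
{'time_s': 0.1, 'q': array([-1.44250232e+00,  4.94133737e-01,  1.34605345e+00,  2.16299662e-06,
        1.30250254e+00, -9.55150212e-02]), 'qd': array([-0.00117132, -0.00287445, -0.0012988 ,  0.00125054,  0.00075284,
        0.00182188]), 'tau': array([ 4.72136977e-03, -8.80241561e+01, -3.82542801e+01,  7.12322909e-02,
        4.83736326e-02, -5.54338885e-05]), 'ee_pos': array([ 0.13866843, -0.60908739,  0.22139532]), 'tool_rot': array([-3.12085268e+00, -3.50701728e-01,  2.49587685e-05]), 'contact_force': array([-0.05852197, -0.66393955,  0.61999592]), 'ft_torque': array([0.05874632, 0.00950855, 0.03036642]), 'gripper_width': 1.0019541915760324}
```

View pics/top0.png

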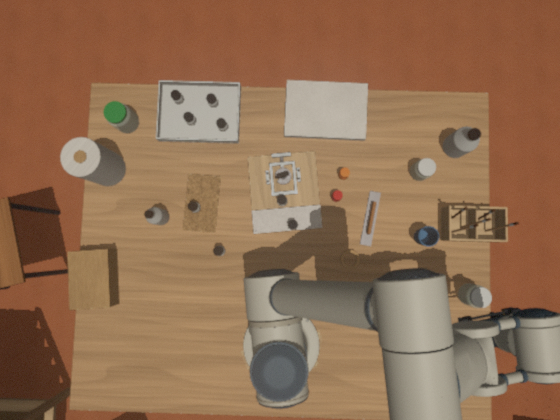

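View pics/side0.png

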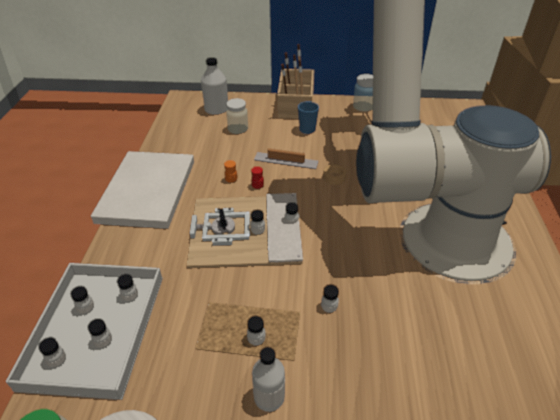

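The top view shows the jig around (285,192) with the jar in the channel at (281,199), the ruler at (371,218) and the mat at (202,203). The side view shows the same layout: jig (245,230), jar (257,222), ruler (286,158), mat (250,330). Next I'll enlarge both.

```bash
cat > h.py <<'E'
from rig import manip
import cv2,numpy as np
def cal(n):
    c=manip.calibration(n); f=210/np.tan(np.radians(c["fovy"])/2)
    return f,c["cx"],c["cy"],np.array(c["R"]),np.array(c["t"])
def ray(n,u,v,z):
    f,cx,cy,R,t=cal(n); o=-R.T@t; d=R.T@np.array([(u-cx)/f,(v-cy)/f,1])
    return o+d*(z-o[2])/d[2]
def proj(n,X):
    f,cx,cy,R,t=cal(n); p=R@np.array(X)+t; return np.array([cx+f*p[0]/p[2],cy+f*p[1]/p[2]])
def crop(n,im,box,s,name):
    x,y,w,h=box; c=cv2.resize(im[y:y+h,x:x+w],None,fx=s,fy=s,interpolation=cv2.INTER_CUBIC)
    for u in range(-(-x//10)*10,x+w,10): cv2.putText(c,str(u) if u%20==0 else '|',(int((u+.5-x)*s)-8,10),0,.35,(255,255,0),1)
    for v in range(-(-y//10)*10,y+h,10): cv2.putText(c,str(v) if v%20==0 else '-',(0,int((v+.5-y)*s)+4),0,.35,(255,255,0),1)
    cv2.imwrite(name,cv2.cvtColor(c,cv2.COLOR_RGB2BGR))
def grab(n,name):
    im=manip.get_image(n); np.save(name,im); return im
E
python3 - <<'E'
from h import *
a=np.load("pics/top0.npy");b=np.load("pics/side0.npy")
crop("top",a,(180,145,205,110),3.9,"pics/t1.png")
crop("side",b,(180,145,160,120),5,"pics/s1.png")
E
```

```text
(no output)
```

View pics/t1.png

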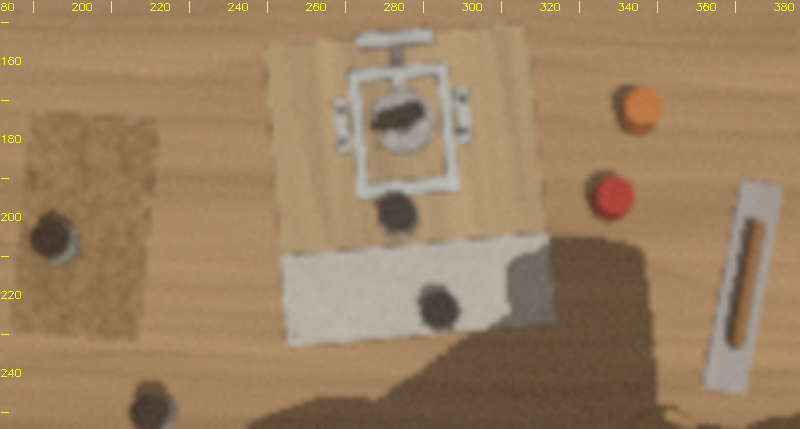

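View pics/s1.png

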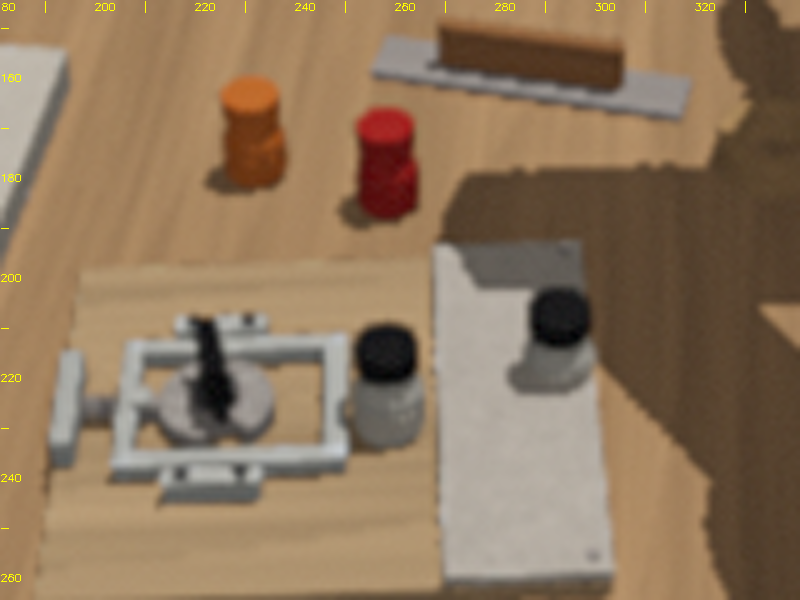

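The crops show the board edge running from about (252,210) to (320,204) in top, the jar lid at (282,199), the bar knob at (282,174), and the board-jar lid at (291,223). The ruler strip has corners near (369,191), (380,192), (371,245) and (360,244). I'll convert these with masks.

```bash
cat > m.py <<'E'
from h import *
a=np.load("pics/top0.npy");b=np.load("pics/side0.npy")
def T(x,y): return x/3.9+180-.5+.13,y/3.9+145-.5+.13
def S(x,y): return x/5+180-.4,y/5+145-.4
P=lambda s,p:print(s,np.round(p*1000,1)[:2])
def dark(im,n,c,z,th=75,r=8):
    u,v=map(int,c); sub=im[v-r:v+r+1,u-r:u+r+1].max(2)<th
    k,l,st,ce=cv2.connectedComponentsWithStats(sub.astype(np.uint8)); 
    i=1+np.argmax(st[1:,4]); p=ce[i]+[u-r,v-r]; return p,st[i,4],ray(n,p[0],p[1],z)
for s,x,y,z in(("edge L",281,257,.02),("edge R",549,234,.02),("board BL",288,346,.02),("board BR",553,323,.02),("base TL",267,47,.012),("base TR",525,27,.012),
 ("jar",398,213,.072),("boardjar",438,306,.065),("matjar",54,238,.064),("nearjar",152,410,.06),("camdisc",403,122,.03),("knobL",373,122,.066),("knobR",424,106,.066),
 ("rul TL",740,181,.005),("rul TR",784,187,.005),("rul BR",746,394,.005),("rul BL",702,389,.005),("railT",757,221,.038),("railB",737,348,.038),
 ("matTL",30,112,.004),("matTR",159,118,.004),("matBR",137,341,.004),("matBL",15,329,.004)): P("top "+s,ray("top",*T(x,y),z))
for s,x,y,z in(("edge R",433,247,.02),("edge L",442,580,.02),("jar lid",386,340,.072),("boardjar",560,303,.065),("knob far",205,322,.066),("knob near",225,388,.066),
 ("rail R",438,24,.038),("rail L",623,43,.038),("rul corner",373,75,.005),("c2",388,38,.005),("c3",690,78,.005),("c4",680,119,.005)): P("side "+s,ray("side",*S(x,y),z))
for s,c,z in(("jar",(281,199),.072),("board",(291,223),.065),("mat",(193,205),.064),("near",(218,250),.06),("knob",(281,174),.066)):
    p,n,X=dark(a,"top",c,z); print("dark",s,p,n); P("",X)
for s,u,v,z in(("mat lid",256,323,.064),("glue cap",268,355,.16),("near",330,291,.06),("mat c1",200,345,.004),("c2",297,355,.004),("c3",299,313,.004),("c4",210,305,.004)): P("side "+s,ray("side",u,v,z))
for s,u,v,z in(("glue cap",149,214,.16),("cup",428,235,.09),("far",425,168,.1)): P("top "+s,ray("top",u,v,z))
E
python3 m.py
```

```text
top edge L [480.8 118.6]
top edge R [ 509.3 -130.4]
top board BL [398.2 109.2]
top board BR [ 426.4 -136. ]
top base TL [680.3 139.6]
top base TR [ 706.1 -103.9]
top jar [519.4   9.8]
top boardjar [436.7 -28.7]
top matjar [488.7 321.6]
top nearjar [335.8 226.7]
top camdisc [609.3   8.5]
top knobL [602.8  35.1]
top knobR [618.8 -10.9]
top rul TL [ 565.9 -310.1]
top rul TR [ 561.4 -351.5]
top rul BR [ 366.1 -318.2]
top rul BL [ 369.5 -277.2]
top railT [ 524.9 -320.4]
top railB [ 407.5 -303.5]
top matTL [613.3 363. ]
top matTR [610.9 240.3]
top matBR [399.3 252.2]
top matBL [407.3 367.3]
side edge R [ 508.7 -125.7]
side edge L [479.9 123.2]
side jar lid [518.3   9.4]
side boardjar [431.7 -32.9]
side knob far [614.6  -4.1]
side knob near [596.1  44.1]
side rail R [ 523.9 -318.6]
side rail L [ 407.9 -306.1]
side rul corner [ 564.8 -307.1]
side c2 [ 559.8 -347.7]
side c3 [ 365.2 -317.6]
side c4 [ 370.7 -274.7]
dark jar [279.83333333 199.16666667] 6
 [519.5  16.3]
dark board [292.2 223.8] 30
 [434.3 -29.7]
dark mat [192.34042553 205.46808511] 47
 [489.3 325.6]
dark near [217.26666667 250.03333333] 30
 [334.7 231.3]
dark knob [282.66666667 175.66666667] 3
 [604.4   8.9]
side mat lid [483.9 331.7]
side glue cap [445.2 457.5]
side near [332.4 235.9]
side mat c1 [602.6 354.4]
side c2 [397.3 362.5]
side c3 [397.8 258.6]
side c4 [600.6 251.8]
top glue cap [448.4 447.3]
top cup [ 407.5 -499. ]
top far [ 639.3 -485.2]
```

The two views agree to within about 4 mm. Jig edge midpoint is about (495,-3.5), jig x yaw 0.114 rad, jar (519,10), mat centre (504,306), knob axis (610,10), cam angle about 0.6. Moving now.

```bash
cat > to.py <<'E'
# python3 to.py x y z yaw : shift in tool axes (mm) and turn from measured pose; yaw = angle of tool x
import sys; from h import *; from scipy.spatial.transform import Rotation as Ro
s=manip.sense(); R=Ro.from_rotvec(s["tool_rot"]).as_matrix(); yaw=np.arctan2(R[1,0],R[0,0])
x,y,z,w=map(float,sys.argv[1:5])
print("t",round(s["time_s"],2),"pos",np.round(s["ee_pos"]*1000,1),"yaw",round(yaw,3),"tilt",np.round(R[:2,2],4),"F",np.round(s["contact_force"],1),"w",round(s["gripper_width"],3))
print("shift",np.round(R.T@(np.array([x,y,z])-s["ee_pos"]*1000),1),"turn",round(yaw-w,3),"q1,q6",np.round(s["q"][[0,5]],2))
E
for i in 1 2 3; do python3 -m creep '[[145,-148,0,0],[145,-148,0,0],[145,-148,0,0],[145,-148,0,0],[145,-148,0,0]]' | tail -1; done; python3 to.py 519 10 150 0.114
```

```text
gripper_width: 0.998
gripper_width: 1.005
gripper_width: 1.001
t 1.35 pos [464.9 -77.8 221.9] yaw 0.224 tilt [-0.0001 -0.    ] F [ 1.2 -1.   0.1] w 1.001
shift [ 72.3 -73.6  71.9] turn 0.11 q1,q6 [-0.29  1.05]
```

```bash
python3 -m creep '[[74,-76,60,0.11],[74,-76,60,0.11],[74,-76,60,0.11],[74,-76,60,0.11],[74,-76,60,0.11]]' >/dev/null
python3 - <<'E'
from h import *
a=grab("top","pics/top1.npy"); b=grab("side","pics/side1.npy")
crop("side",b,(180,145,160,120),5,"pics/s2.png")
E
python3 to.py 519 10 50 0.114
```

```text
t 1.87 pos [519.3  10.2 162. ] yaw 0.114 tilt [-0.0005 -0.0002] F [ 0.5 -0.4  0.9] w 0.999
shift [ -0.3   0.2 112. ] turn 0.0 q1,q6 [-0.1   1.36]
```

View pics/s2.png

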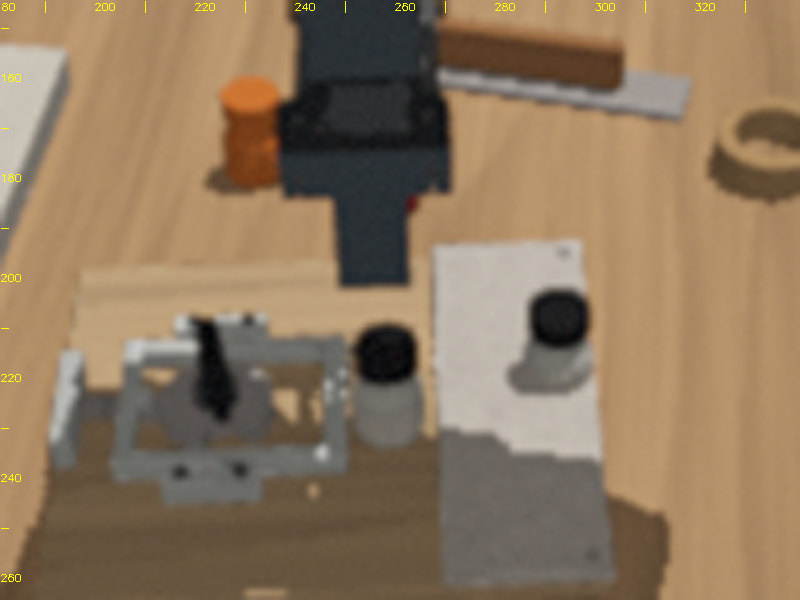

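The gripper is above the jar, fingers either side of it, so I descend and grip.

```bash
python3 -m creep '[[0,0,38,0],[0,0,76,0],[0,0,100,0],[0,0,114,0],[0,0,114,0]]' >/dev/null; python3 -m creep '[[0,0,0,0],[0,0,0,0],[0,0,0,0],[0,0,0,0],[0,0,0,0]]' 0.2 >/dev/null;  python3 -m creep '[[0,0,0,0],[0,0,0,0],[0,0,0,0],[0,0,0,0],[0,0,0,0]]' >/dev/null; python3 to.py 519 10 150 0.114;  python3 -m creep '[[0,0,-20,0],[0,0,-50,0],[0,0,-90,0],[0,0,-110,0],[0,0,-110,0]]' >/dev/null; python3 to.py 566 300 158 0.114
```

```text
t 3.12 pos [519.5  10.6  47.9] yaw 0.114 tilt [-0.0002  0.    ] F [ 0.2 -0.1 -0.2] w 0.386
shift [  -0.6    0.5 -102.1] turn -0.0 q1,q6 [-0.09  1.36]
t 3.53 pos [521.8  10.4 162.1] yaw 0.114 tilt [ 0.0066 -0.0006] F [ 0.5  0.1 -0.9] w 0.379
shift [  76.8 -282.7    4.2] turn -0.0 q1,q6 [-0.09  1.36]
```

```bash
python3 -m creep '[[10,-35,0,0],[20,-73,0,0],[30,-112,0,0],[40,-150,0,0],[50,-188,0,0]]' >/dev/null; python3 -m creep '[[10,-36,0,0],[19,-70,0,0],[27,-92,0,0],[27,-94,0,0],[27,-94,0,0]]' >/dev/null
python3 - <<'E'
from h import *
b=grab("side","pics/side2.npy")
crop("side",b,(170,180,160,140),4.2,"pics/s3.png")
E
python3 to.py 566 300 41 0.114
```

```text
t 4.42 pos [563.5 299.5 156.9] yaw 0.115 tilt [-0.0014 -0.0008] F [ 0.5 -0.8 -0.5] w 0.382
shift [  2.7  -0.3 115.9] turn 0.001 q1,q6 [0.4  1.85]
```

View pics/s3.png

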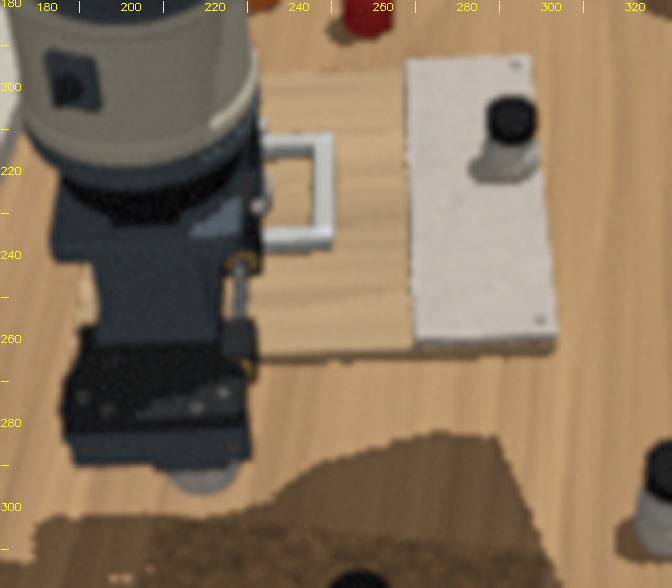

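The jar hangs in the gripper and the channel is clear. Lowering it onto the mat and releasing.

```bash
python3 -m creep '[[0,0,35,0],[0,0,70,0],[0,0,95,0],[0,0,107,0],[0,0,112,0]]' >/dev/null; python3 -m creep '[[0,0,1,0],[0,0,2,0],[0,0,3,0],[0,0,3,0],[0,0,3,0]]' >/dev/null; python3 to.py 566 300 40.5 0.114
```

```text
t 5.25 pos [564.6 299.7  43.9] yaw 0.114 tilt [0.0014 0.0006] F [ 0.8 -0.1 -1. ] w 0.38
shift [ 1.4 -0.1  3.4] turn -0.0 q1,q6 [0.39 1.85]
```

```bash
python3 -m creep '[[0,0,1,0],[0,0,2,0],[0,0,3,0],[0,0,3.5,0],[0,0,3.5,0]]' | tr '\n' ' '; python3 -m creep '[[0,0,0,0],[0,0,0,0],[0,0,0,0],[0,0,0,0],[0,0,0,0]]' 0.9 >/dev/null; python3 to.py 566 300 40.5 0.114; python3 -m creep '[[0,0,-20,0],[0,0,-50,0],[0,0,-90,0],[0,0,-120,0],[0,0,-120,0]]' >/dev/null; python3 to.py 466 -312 160 -0.13
```

```text
time_s: 5.67 ee_pos: [0.5642, 0.2996, 0.0397] tool_rot: [-3.136, -0.179, -0.0] contact_force: [-0.1, -0.8, 5.8] gripper_width: 0.379 t 6.08 pos [564.1 299.5  39.3] yaw 0.114 tilt [-0.0001 -0.    ] F [0.7 0.2 0.5] w 0.717
shift [ 2.  -0.3 -1.2] turn -0.0 q1,q6 [0.39 1.85]
t 6.5 pos [566.9 300.7 165.8] yaw 0.114 tilt [0.0084 0.0035] F [1.3 0.8 0.6] w 0.898
shift [-169.9  597.3    2.8] turn 0.244 q1,q6 [0.39 1.85]
```

```bash
for i in 1 2 3; do python3 -m creep '[[-11,39,0,0],[-22,79,0,0],[-34,119,0,0],[-45,159,0,0],[-56,198,0,0]]' 1 >/dev/null; done
python3 - <<'E'
from h import *
b=grab("side","pics/side3.npy"); a=grab("top","pics/top3.npy")
crop("side",b,(180,145,190,230),2.6,"pics/s4.png")
E
python3 to.py 466 -313 100 -0.155
```

```text
t 7.85 pos [ 464.  -315.3  159.4] yaw 0.109 tilt [ 0.0012 -0.0022] F [2.  0.5 0.6] w 0.999
shift [ 2.2 -2.2 59.4] turn 0.264 q1,q6 [-0.7   0.76]
```

View pics/s4.png

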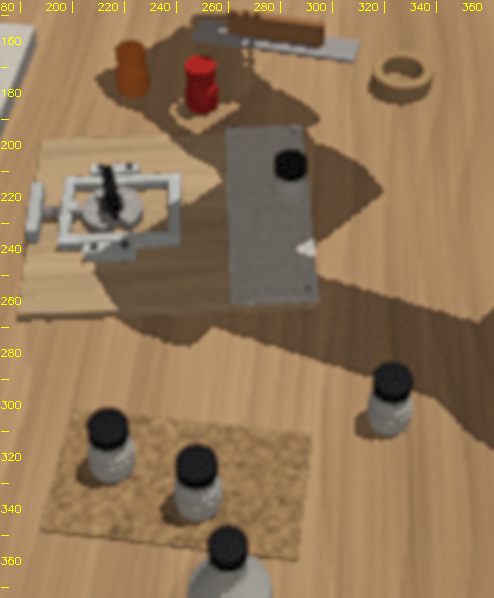

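The jar stands upright on the mat at (217,450 in the crop), with the bystander jar untouched and the channel empty. Now the ruler.

```bash
python3 -m creep '[[1,-1,10,0.12],[2,-2,30,0.24],[2,-2,50,0.264],[2,-2,60,0.264],[2,-2,60,0.264]]' >/dev/null; python3 -m creep '[[0,0,25,0],[0,0,50,0],[0,0,66,0],[0,0,74,0],[0,0,74,0]]' >/dev/null; python3 to.py 466 -313 25 -0.155; python3 -m creep '[[0,0,0,0],[0,0,0,0],[0,0,0,0],[0,0,0,0],[0,0,0,0]]' 0.05 >/dev/null; for i in 1 2; do python3 -m creep '[[0,0,0,0],[0,0,0,0],[0,0,0,0],[0,0,0,0],[0,0,0,0]]' >/dev/null; python3 to.py 466 -313 25 -0.155; done
```

```text
t 8.68 pos [ 466.1 -307.2   24.8] yaw -0.149 tilt [-0.0012  0.001 ] F [-1.   0.  -0.1] w 1.003
shift [ 0.7  5.8 -0.2] turn 0.006 q1,q6 [-0.69  1.03]
t 9.52 pos [ 466.4 -307.5   25.4] yaw -0.15 tilt [-0.0001  0.0001] F [-0.8 -0.1  0.7] w 0.299
shift [0.5 5.5 0.4] turn 0.005 q1,q6 [-0.69  1.03]
t 9.93 pos [ 466.4 -307.6   25.4] yaw -0.15 tilt [ 0. -0.] F [ 0.2 -1.  -0.3] w 0.128
shift [0.4 5.4 0.4] turn 0.005 q1,q6 [-0.69  1.03]
```

```bash
python3 -m creep '[[0,0,-20,0],[0,0,-50,0],[0,0,-85,0],[0,0,-115,0],[0,0,-125,0]]' >/dev/null;  python3 -m creep '[[0,0,0,0],[0,0,0,0],[0,0,0,0],[0,0,0,0],[0,0,0,0]]' >/dev/null;  python3 - <<'E'
from h import *
b=grab("side","pics/side4.npy"); a=grab("top","pics/top4.npy")
crop("side",b,(220,60,150,100),4,"pics/s5.png")
E
python3 to.py 518 -1 150 1.685
```

```text
t 10.87 pos [ 466.1 -307.3  149.5] yaw -0.15 tilt [-0.0012  0.001 ] F [ 0.3 -0.1 -2. ] w 0.13
shift [ 5.500e+00 -3.106e+02 -3.000e-01] turn -1.835 q1,q6 [-0.69  1.03]
```

View pics/s5.png

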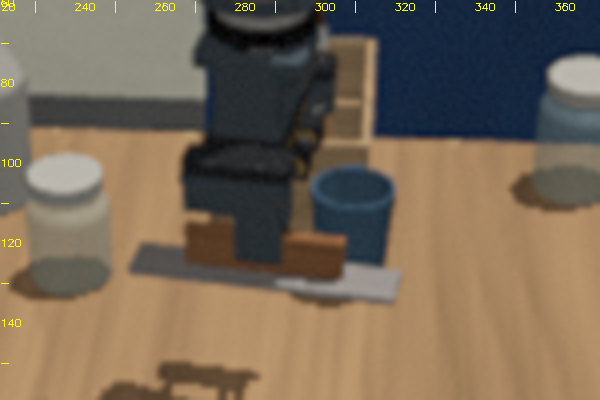

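The ruler is held level by its rail. I'll compute where its centre sits relative to the TCP.

```bash
python3 - <<'E'
from h import *
s=lambda x,y,z:ray("side",x/4+220-.375,y/4+60-.375,z)[:2]*1000
for l,pts,z in(("strip",[(143,243),(131,270),(402,270),(396,300)],.129),("rail",[(186,222),(346,236)],.162)):
    p=np.array([s(x,y,z) for x,y in pts]); c=p.mean(0); d=c-[466.1,-307.3]; w=-.15
    print(l,p.round(1).tolist(),"centre",c,"along",d@[np.cos(w),np.sin(w)],"across",d@[-np.sin(w),np.cos(w)])
E
for i in 1 2; do python3 -m creep '[[1,-31,0,0],[1,-62,0,0],[2,-93,0,0],[2,-124,0,0],[3,-155,0,0]]' >/dev/null; done; for i in 1 2 3; do python3 -m creep '[[0,0,0,-0.12],[0,0,0,-0.24],[0,0,0,-0.36],[0,0,0,-0.48],[0,0,0,-0.6]]' >/dev/null; done; python3 to.py 518.5 -1 150 1.685
```

```text
strip [[559.7, -338.5], [564.3, -300.4], [363.8, -313.8], [367.7, -273.4]] centre [ 463.87200358 -306.51461472] along -2.320344934453325 across 0.4436186219871032
rail [[524.0, -316.1], [406.0, -304.4]] centre [ 465.0130401 -310.240671 ] along -0.6353061330745952 across -3.070083693839944
t 12.95 pos [518.6  -1.9 150.1] yaw 1.656 tilt [-0.0005  0.    ] F [ 0.6  0.5 -2.9] w 0.126
shift [ 0.9 -0.   0.1] turn -0.029 q1,q6 [-0.12 -0.2 ]
```

```bash
python3 -m creep '[[1,0,25,-0.03],[1,0,55,-0.03],[1,0,80,-0.03],[1,0,92,-0.03],[1,0,95,-0.03]]' >/dev/null; python3 -m creep '[[0,0,0,0],[0,0,0,0],[0,0,0,0],[0,0,0,0],[0,0,0,0]]' >/dev/null
python3 - <<'E'
from h import *
b=grab("side","pics/side5.npy"); a=grab("top","pics/top5.npy")
crop("side",b,(190,180,120,90),6.5,"pics/s6.png")
E
python3 to.py 518.5 -1 37.5 1.685
```

```text
t 13.88 pos [518.9  -0.9  55.9] yaw 1.68 tilt [ 0.0009 -0.0001] F [-0.9 -1.5 -3.2] w 0.134
shift [-0.  -0.5 18.4] turn -0.005 q1,q6 [-0.12 -0.23]
```

View pics/s6.png

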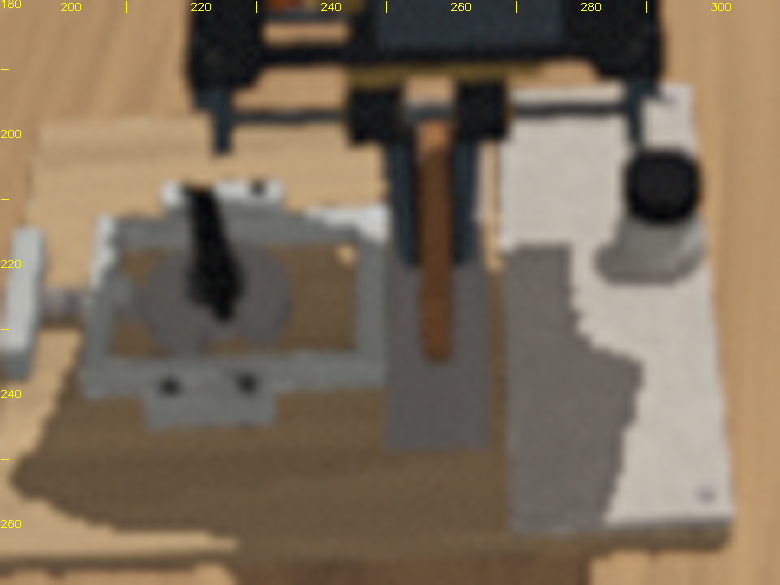

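Run:
```python
from h import *
X=np.array([.9935,.1142]);Y=np.array([-.1142,.9935]);o=np.array([494.7,-3.5])
for l,x,y,z in(("strip near jaw",384,449,.0355),("strip near board",488,449,.0355),("strip up board",487,270,.0355),("jaw near",386,385,.026),("jaw far",388,206,.026),("edge far",500,90,.02),("edge mid",503,250,.02),("edge near",511,534,.02)):
    p=ray("side",x/6.5+190-.42,y/6.5+180-.42,z)[:2]*1000-o; print(l,(p@X).round(1),(p@Y).round(1))
```

```text
strip near jaw 46.5 100.4
strip near board 7.2 102.1
strip up board 6.2 4.3
jaw near 46.7 57.6
jaw far 46.9 -45.9
edge far -1.0 -125.4
edge mid -0.4 -23.5
edge near -0.6 131.3
```

The strip hangs parallel to the edge, about 27 mm from it (flush would be 20), so I shift 3 mm towards the board and lower.

```bash
python3 -m creep '[[0,-3,0,0],[0,-3,5,0],[0,-3,10,0],[0,-3,13,0],[0,-3,13,0]]' >/dev/null; python3 to.py 516 -1 37.5 1.685;  python3 -m creep '[[0,0,1,0],[0,0,2,0],[0,0,3,0],[0,0,4,0],[0,0,4,0]]' >/dev/null; python3 to.py 516 -1 37.5 1.685
```

```text
t 14.3 pos [515.2  -1.2  41.5] yaw 1.68 tilt [-0.0014  0.0002] F [-0.7  0.3 -2.6] w 0.126
shift [0.1 0.9 4. ] turn -0.005 q1,q6 [-0.12 -0.23]
t 14.72 pos [515.6  -1.2  38.3] yaw 1.68 tilt [-0.0001  0.    ] F [-0.1 -0.3 -2.5] w 0.131
shift [0.2 0.4 0.8] turn -0.005 q1,q6 [-0.12 -0.23]
```

```bash
python3 -m creep '[[0,0,0.6,0],[0,-1,0.6,0],[0,-2,0.6,0],[0,-2,0.6,0],[0,-2,0.6,0]]' >/dev/null; python3 to.py 516 -1 37.5 1.685;  python3 -m creep '[[0,-0.5,0,0],[0,-1,0,0],[0,-1,0,0],[0,-1,0,0],[0,-1,0,0]]' >/dev/null; python3 to.py 516 -1 37.5 1.685; python3 -m creep '[[0,-0.5,0,0],[0,-1,0,0],[0,-1,0,0],[0,-1,0,0],[0,-1,0,0]]' >/dev/null; python3 to.py 516 -1 37.5 1.685
```

```text
t 15.13 pos [513.8  -1.5  37.9] yaw 1.68 tilt [ 0.0005 -0.    ] F [ 2.2  0.9 -2.1] w 0.131
shift [0.2 2.2 0.4] turn -0.005 q1,q6 [-0.12 -0.23]
t 15.55 pos [513.4  -1.5  38. ] yaw 1.68 tilt [ 0.0015 -0.    ] F [ 4.1  2.9 -2.3] w 0.129
shift [0.2 2.6 0.5] turn -0.005 q1,q6 [-0.12 -0.23]
t 15.97 pos [513.1  -1.6  38.2] yaw 1.68 tilt [ 0.0028 -0.0001] F [ 7.   4.9 -2.4] w 0.128
shift [0.3 2.9 0.7] turn -0.005 q1,q6 [-0.12 -0.23]
```

```bash
python3 -m creep '[[0,1,0,0],[0,1,0.5,0],[0,1,1,0],[0,1,1.3,0],[0,1,1.3,0]]' >/dev/null; python3 to.py 513.5 -1 37.5 1.685;  python3 -m creep '[[0,-0.2,0.5,0],[0,-0.5,1,0],[0,-0.5,1,0],[0,-0.5,1,0],[0,-0.5,1,0]]' >/dev/null; python3 to.py 513.5 -1 37.5 1.685
```

```text
t 16.38 pos [513.5  -1.7  37.4] yaw 1.68 tilt [ 0.0021 -0.0003] F [ 2.3  0.5 14.7] w 0.132
shift [ 0.7  0.  -0.1] turn -0.005 q1,q6 [-0.12 -0.23]
t 16.8 pos [513.5  -1.7  37. ] yaw 1.68 tilt [ 0.0035 -0.0004] F [ 0.   2.6 30.8] w 0.13
shift [ 0.7  0.  -0.5] turn -0.005 q1,q6 [-0.12 -0.23]
```

```bash
python3 -m creep '[[0,-0.3,-1,0],[0,-0.8,-1.9,0],[0,-0.8,-1.9,0],[0,-0.8,-1.9,0],[0,-0.8,-1.9,0]]' >/dev/null; python3 to.py 513.5 -1 37.5 1.685;  python3 -m creep '[[0,0,0,0],[0,0,0,0],[0,0,0,0],[0,0,0,0],[0,0,0,0]]' 0.5 >/dev/null; python3 to.py 513.5 -1 37.5 1.685; python3 -m creep '[[0,0,-10,0],[0,0,-30,0],[0,0,-60,0],[0,0,-90,0],[0,0,-90,0]]'>/dev/null;python3 to.py 610 10 140 0.344
python3 - <<'E'
from h import *
b=grab("side","pics/side6.npy"); a=grab("top","pics/top6.npy")
crop("side",b,(190,180,120,90),6.5,"pics/s7.png")
E
```

```text
t 17.22 pos [513.   -1.8  37.8] yaw 1.68 tilt [ 0.0033 -0.0003] F [ 7.2  1.8 -1. ] w 0.129
shift [0.8 0.6 0.3] turn -0.005 q1,q6 [-0.12 -0.23]
t 17.63 pos [511.   -1.7  37.3] yaw 1.68 tilt [-0.0006  0.0001] F [ 0.3  0.  -0.3] w 0.464
shift [ 0.4  2.6 -0.2] turn -0.005 q1,q6 [-0.12 -0.23]
t 18.05 pos [513.6  -1.9 132.7] yaw 1.68 tilt [ 0.0067 -0.0008] F [1.4 0.  1.8] w 0.504
shift [ 1.3 97.2 -6.7] turn 1.336 q1,q6 [-0.12 -0.23]
```

View pics/s7.png

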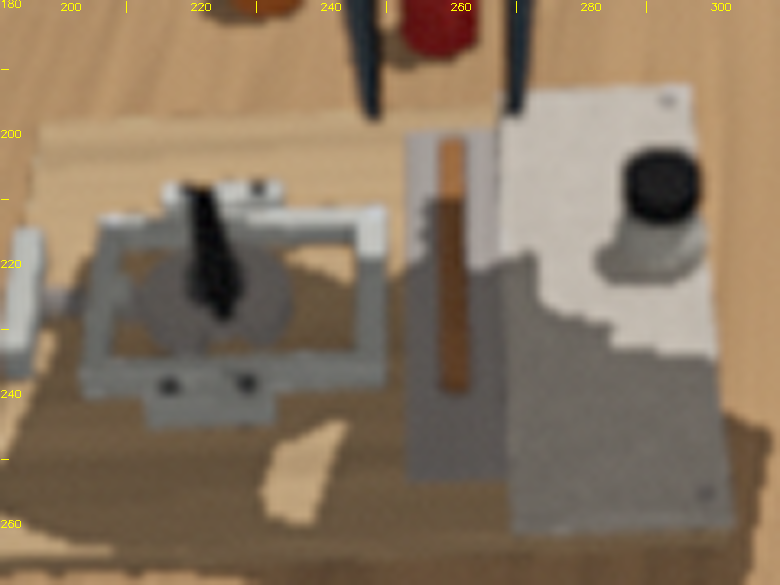

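The ruler lies flush with the board edge (edge line about column 267–268) and centred. Next is the knob: bar about 1.91 rad in world, to finish at yaw 0.114.

```bash
python3 -m creep '[[1,35,0,-0.1],[1,70,0,-0.2],[1,96,0,-0.23],[1,96,0,-0.23],[1,96,0,-0.23]]' 0.6 >/dev/null; python3 -m creep '[[0,0,0,0],[0,0,0,0],[0,0,0,0],[0,0,0,0],[0,0,0,0]]' >/dev/null; python3 to.py 609 11 48 1.91
python3 - <<'E'
from h import *
b=grab("side","pics/side7.npy"); a=grab("top","pics/top7.npy")
crop("side",b,(180,150,120,90),6.5,"pics/s8.png")
for z in(.066,.036): print([proj("side",(.609+d*np.cos(1.91),.011+d*np.sin(1.91),z)).round(1).tolist() for d in(-.022,0,.022)])
E
```

```text
t 18.98 pos [606.3   9.7 127.5] yaw 1.91 tilt [-0.0001  0.    ] F [-0.1  0.8 -0.7] w 0.603
shift [ 0.4  3.  79.5] turn -0.0 q1,q6 [-0.08 -0.42]
[[220.3, 207.5], [221.8, 213.0], [223.2, 218.7]]
[[221.3, 215.9], [222.8, 221.5], [224.2, 227.2]]
```

View pics/s8.png

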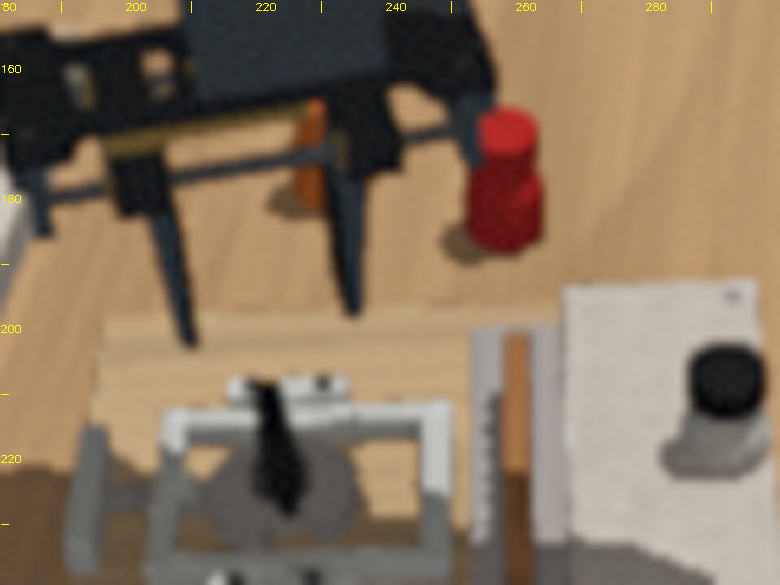

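The bar matches the projected position and angle to within a pixel or two. Descending and gripping.

```bash
python3 -m creep '[[1,3,30,0],[1,3,55,0],[1,3,72,0],[1,3,79,0],[1,3,79,0]]' >/dev/null; python3 to.py 609 11 48 1.91; python3 -m creep '[[0,0,0,0],[0,0,0,0],[0,0,0,0],[0,0,0,0],[0,0,0,0]]' 0.05 >/dev/null; python3 to.py 609 11 48 1.91; python3 -m creep '[[0,0,0,0],[0,0,0,0],[0,0,0,0],[0,0,0,0],[0,0,0,0]]' >/dev/null; python3 to.py 609 11 48 0.114
```

```text
t 19.5 pos [608.2  11.7  47.1] yaw 1.91 tilt [-0.0026  0.0002] F [0.6 0.8 0.1] w 0.6
shift [-0.9  0.5 -0.9] turn -0.0 q1,q6 [-0.08 -0.42]
t 19.92 pos [609.5  11.7  49.1] yaw 1.91 tilt [ 0.0011 -0.0001] F [-0.4  1.2 -0.4] w 0.265
shift [-0.4 -0.7  1.1] turn -0.0 q1,q6 [-0.08 -0.42]
t 20.33 pos [608.4  11.4  48.7] yaw 1.91 tilt [-0.0014 -0.0004] F [-5.7 -4.1  9.3] w 0.14
shift [-0.6  0.5  0.7] turn 1.796 q1,q6 [-0.08 -0.42]
```

```bash
python3 -m creep '[[0,0,0,0.08],[0,0,0,0.16],[0,0,0,0.24],[0,0,0,0.32],[0,0,0,0.4]]' >/dev/null; python3 to.py 609 11 48 0.114; python3 -c "
from h import *; print(manip.sense()['ft_torque'].round(2))"
```

```text
t 20.75 pos [608.4  11.4  48.7] yaw 1.506 tilt [-0.0014 -0.0005] F [-6.5 -2.9  8.3] w 0.144
shift [-0.4  0.7  0.7] turn 1.392 q1,q6 [-0.08 -0.01]
[-0.65  0.97  0.17]
```

```bash
python3 -m creep '[[0,0,0,0.08],[0,0,0,0.16],[0,0,0,0.24],[0,0,0,0.32],[0,0,0,0.4]]' >/dev/null; python3 to.py 609 11 48 0.114; python3 -m creep '[[0,0,0,0.08],[0,0,0,0.16],[0,0,0,0.24],[0,0,0,0.32],[0,0,0,0.4]]' >/dev/null; python3 to.py 609 11 48 0.114;  python3 -m creep '[[0,0,0,0.08],[0,0,0,0.16],[0,0,0,0.24],[0,0,0,0.32],[0,0,0,0.4]]' >/dev/null; python3 to.py 609 11 48 0.114; python3 -m creep '[[0,0,0,0.04],[0,0,0,0.08],[0,0,0,0.12],[0,0,0,0.16],[0,0,0,0.19]]' >/dev/null;python3 -m creep '[[0,0,0,0],[0,0,0,0],[0,0,0,0],[0,0,0,0],[0,0,0,0]]' >/dev/null; python3 to.py 609 11 48 0.114;python3 - <<'E'
from h import *
print(manip.sense()['ft_torque'].round(2))
b=grab("side","pics/side8.npy")
c=np.load("pics/side7.npy"); print([np.abs(b[v-3:v+4,249:256].astype(int)-c[v-3:v+4,249:256]).mean().round(1) for v in(220,225,230)])
E
```

```text
t 21.17 pos [608.4  11.4  48.7] yaw 1.106 tilt [-0.0014 -0.0005] F [-6.1 -2.5  8.7] w 0.141
shift [-0.1  0.8  0.7] turn 0.992 q1,q6 [-0.08  0.39]
t 21.58 pos [608.4  11.4  48.7] yaw 0.706 tilt [-0.0014 -0.0005] F [-6.1 -2.4  8. ] w 0.138
shift [0.2 0.7 0.7] turn 0.592 q1,q6 [-0.08  0.79]
t 22.0 pos [608.4  11.4  48.7] yaw 0.306 tilt [-0.0012 -0.0004] F [-6.2 -3.   8.9] w 0.141
shift [0.4 0.5 0.7] turn 0.192 q1,q6 [-0.08  1.19]
t 22.83 pos [608.4  11.4  48.7] yaw 0.12 tilt [-0.0013 -0.0004] F [-6.5 -3.3  7.4] w 0.14
shift [0.5 0.4 0.7] turn 0.006 q1,q6 [-0.08  1.37]
[-0.6   1.09 -0.01]
[np.float64(17.2), np.float64(17.4), np.float64(23.5)]
```

```bash
python3 -m creep '[[0,0,0,0],[0,0,0,0],[0,0,0,0],[0,0,0,0],[0,0,0,0]]' 0.6 >/dev/null; python3 -m creep '[[0,0,-15,0],[0,0,-45,0],[0,0,-85,0],[0,0,-120,0],[0,0,-150,0]]' >/dev/null; python3 -m creep '[[0,39,0,0],[0,78,0,0],[0,117,0,0],[0,150,0,0],[0,150,0,0]]' >/dev/null; python3 to.py 609 11 48 0.114
python3 - <<'E'
from h import *
b=grab("side","pics/side9.npy"); a=grab("top","pics/top9.npy")
crop("side",b,(185,190,120,170),3.5,"pics/x.png"); x=cv2.imread("pics/x.png")
crop("top",a,(240,145,95,100),3.5,"pics/y.png"); y=cv2.imread("pics/y.png")
h=max(x.shape[0],y.shape[0]); p=lambda i:cv2.copyMakeBorder(i,0,h-i.shape[0],0,0,cv2.BORDER_CONSTANT)
cv2.imwrite("pics/s9.png",np.hstack([p(x),p(y)]))
E
```

```text
t 24.13 pos [ 627.7 -143.   198.3] yaw 0.116 tilt [ 0.0009 -0.0018] F [-0.2  0.2 -1.1] w 0.603
shift [  -0.8 -155.4  150. ] turn 0.002 q1,q6 [-0.32  1.14]
```

View pics/s9.png

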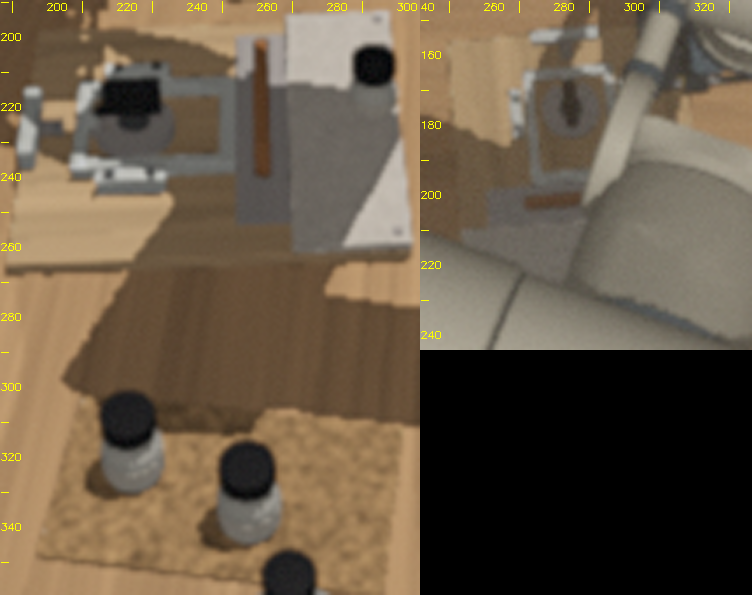

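The jaw's face (column 252) now meets the ruler strip, the bar lies along jig x, and both jars stand on the mat. Handing in.

```bash
python3 -m creep '[[0,0,0,0],[0,0,0,0],[0,0,0,0],[0,0,0,0],[0,0,0,0]]' | tr '\n' ' '; python3 -c "
from rig import manip; print(manip.hand_in())"
```

```text
time_s: 24.65 ee_pos: [0.6271, -0.1366, 0.1985] tool_rot: [-3.136, -0.19, 0.0] contact_force: [0.1, 0.2, -0.3] gripper_width: 0.603 the job is handed in; nothing more can be done
None
```

The job is handed in at 24.7 s of the 69 s allowed, done in the order asked:

- **Jar:** I moved the paint jar from the channel onto the cork mat. The last pictures show it upright, well inside the mat, next to the other jar.
- **Ruler:** I lowered it into the channel, slid it against the board edge until I felt contact (about 7 N), and let go. The picture after release showed it flush with the edge and centred along it to within a few mm.
- **Knob:** I turned it about 1.79 rad clockwise. The bar now lies along jig x, with the cam at about 2.4 by the tool angle.
- **Clamp:** The turning moment fell to about zero at the end, and the jaw moved up against the ruler, closing the gap of about 8 mm. That fits the follower sitting in the notch.

No check failed. While seating the ruler I briefly pressed it down onto the base through the fingers with about 31 N. The two camera views disagreed by up to about 4 mm, so I used contact force to find the board edge. I last saw the board, mat and red jars standing where they were. The arm may have hidden other bystanders in the final views, and I did not measure each one separately at the end.

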